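Brush out the used standard beakers and set them to soak

TASK

Clean up after the assay: lift the beaker brush up and off its hook and brush out each used beaker on the bench, going from the weakest standard to the strongest so that nothing is carried over - white band first, then yellow, then red - each with at least two strokes, pushing the brush down until you feel its tip press on the beaker's floor, drawing it up about half the beaker's height or more, and pushing it down to the floor again. Finish with the brush hung back on its hook and all the beakers standing upright on the floor of the grey soak tray, and leave the other things on the bench where they are.

Things in the scene. Friction and masses are not known exactly. Their poses are not given: they have to be found in the camera images.
- brush: beaker brush, 212 mm, 70 g, round. Origin at the bristle tip, z up the brush. From the tip: white bristles to 90 mm (look 40 mm across, solid core 22 mm), steel neck 8 mm across to 150, blue collar 36 mm across from 150 to 156, blue round handle 16 mm across to 204, end knob 22 mm across to 212. Starts hanging upright by its collar on the hook, handle up, free to swing a little.
- brush_grip (a point): place to grip the brush from above: on the axis of its handle, 182 mm above the bristle tip, 26 mm above the collar's top, 30 mm below the handle's end. z as brush.
- hook (a point): where the brush hangs: point midway between the hook's two prongs, level with their tops, 175 mm above the bench; the collar's underside rests at this height. z up; the hook is open towards this frame's -x. Prong ends turn up 10 mm above the prong tops, out to x = -38 mm: lift the collar over 12 mm before moving the brush out to -x (70 mm clears it); bring it back the same way.
- stand: fixed steel hook stand that carries the hook. Origin under the centre of its white foot (160 x 110 x 14 mm), right below hook, same axes. Post 14 mm across, 188 mm tall at x = +58 mm. The prongs are 7 mm bars along x with an 18 mm gap between them (in y) for the brush's neck, from a crossbar at x = +40 mm to x = -28 mm, where they turn up.
- beaker_blank: clear glass beaker with a rim line and a band round its lower half in white, loose on the bench: 58 mm outside diameter (61 at the rim), 100 mm tall, wall 3 mm (inside 52 mm), floor 5 mm thick, about 120 g. Origin at the centre of its underside, z up its axis. Grip it across its diameter from above. The blank: brush it first. Absent (None) in some runs.
- beaker_low: clear glass beaker with a rim line and a band round its lower half in yellow, loose on the bench: 58 mm outside diameter (61 at the rim), 100 mm tall, wall 3 mm (inside 52 mm), floor 5 mm thick, about 120 g. Origin at the centre of its underside, z up its axis. Grip it across its diameter from above. The weak standard: brush it after the white one. Absent (None) in some runs.
- beaker_high: clear glass beaker with a rim line and a band round its lower half in red, loose on the bench: 58 mm outside diameter (61 at the rim), 100 mm tall, wall 3 mm (inside 52 mm), floor 5 mm thick, about 120 g. Origin at the centre of its underside, z up its axis. Grip it across its diameter from above. The strong standard: brush it last. Absent (None) in some runs.
- tray: grey plastic soak tray, fixed, open at the top: 190 mm (its x) by 280 mm (its y), walls 45 mm high and 5 mm thick, floor 5 mm thick. Origin at the centre of its underside, z up. Empty; there is room for three beakers in a row along its y, 80 mm apart.
- reagent: small amber glass reagent bottle with a white cap, 42 mm diameter, 85 mm tall; origin at the centre of its underside. Leave alone.
- petri: closed clear petri dish, 64 mm diameter, 16 mm high, origin at the centre of its underside. Leave alone.
- washbottle: white wash bottle with a red spout, 66 mm diameter, 185 mm tall; origin at the centre of its underside. Leave alone.
- tipbox: blue pipette tip box with a clear lid, 89 x 129 mm (x, y), 65 mm high; origin at the centre of its underside. Leave alone.
- marker: white marker pen with a black cap lying on the bench, 130 mm long along its x, 13 mm thick; origin at the centre of its underside. Leave alone.
There are look-alikes about, which are no part of the job. Leave any green or pink look-alike of the brush alone.

How it is judged:
On the way, in this order (a step that is already met when the one before it is completed fails the run):
1. the brush is lifted up and off its hook (horizontal distance between brush and hook above 0.06 m and angle between brush's own z axis and vertical below 0.5 rad), for 0.1 s.
2. the brush is pushed down inside the white-banded beaker until its tip presses on the floor (over 1 N) (horizontal distance between brush and beaker_blank below 0.028 m and angle between beaker_blank's own z axis and vertical below 0.25 rad and angle between the z axis of brush and the z axis of beaker_blank, either way round below 0.4 rad and z of brush in the frame of beaker_blank below 0.014 m and contact force between brush and beaker_blank above 1 N), for 0.1 s.
3. it is drawn up at least 40 mm inside the white-banded beaker (horizontal distance between brush and beaker_blank below 0.028 m and angle between beaker_blank's own z axis and vertical below 0.25 rad and angle between the z axis of brush and the z axis of beaker_blank, either way round below 0.4 rad and z of brush in the frame of beaker_blank between 0.045 and 0.1 m).
4. and pushed down again until its tip presses on the floor of the white-banded beaker (all of step 2), for 0.1 s.
5. the brush is pushed down inside the yellow-banded beaker until its tip presses on the floor (over 1 N) (horizontal distance between brush and beaker_low below 0.028 m and angle between beaker_low's own z axis and vertical below 0.25 rad and angle between the z axis of brush and the z axis of beaker_low, either way round below 0.4 rad and z of brush in the frame of beaker_low below 0.014 m and contact force between brush and beaker_low above 1 N), for 0.1 s.
6. it is drawn up at least 40 mm inside the yellow-banded beaker (horizontal distance between brush and beaker_low below 0.028 m and angle between beaker_low's own z axis and vertical below 0.25 rad and angle between the z axis of brush and the z axis of beaker_low, either way round below 0.4 rad and z of brush in the frame of beaker_low between 0.045 and 0.1 m).
7. and pushed down again until its tip presses on the floor of the yellow-banded beaker (all of step 5), for 0.1 s.
8. the brush is pushed down inside the red-banded beaker until its tip presses on the floor (over 1 N) (horizontal distance between brush and beaker_high below 0.028 m and angle between beaker_high's own z axis and vertical below 0.25 rad and angle between the z axis of brush and the z axis of beaker_high, either way round below 0.4 rad and z of brush in the frame of beaker_high below 0.014 m and contact force between brush and beaker_high above 1 N), for 0.1 s.
9. it is drawn up at least 40 mm inside the red-banded beaker (horizontal distance between brush and beaker_high below 0.028 m and angle between beaker_high's own z axis and vertical below 0.25 rad and angle between the z axis of brush and the z axis of beaker_high, either way round below 0.4 rad and z of brush in the frame of beaker_high between 0.045 and 0.1 m).
10. and pushed down again until its tip presses on the floor of the red-banded beaker (all of step 8), for 0.1 s.
At the end, for the whole second after the job is handed in: The brush hangs at rest on its hook again (axis within 22 mm of the hook point, collar resting on the prongs to within 8 mm, tilt under 0.2 rad) and every beaker present stands at rest upright (tilt under 0.15 rad) on the floor of the grey tray, within its walls; everything released (horizontal distance between brush and hook below 0.022 m and z of brush in the frame of hook between -0.158 and -0.142 m and angle between brush's own z axis and vertical below 0.2 rad and linear speed of each of brush, beaker_blank, beaker_low, beaker_high below 0.05 m/s and x of beaker_blank in the frame of tray between -0.075 and 0.075 m and y of beaker_blank in the frame of tray between -0.12 and 0.12 m and z of each of beaker_blank, beaker_low, beaker_high in the frame of tray below 0.012 m and angle between each of beaker_blank, beaker_low, beaker_high's own z axis and vertical below 0.15 rad and x of beaker_low in the frame of tray between -0.075 and 0.075 m and y of beaker_low in the frame of tray between -0.12 and 0.12 m and x of beaker_high in the frame of tray between -0.075 and 0.075 m and y of beaker_high in the frame of tray between -0.12 and 0.12 m); the robot touches nothing.
It fails at once if one of the other things on the bench (amber reagent bottle, petri dish, wash bottle, tip box, marker pen) is pushed more than 60 mm from its place (distance of any of reagent, petri, washbottle, tipbox, marker from where it was at the start of the episode above 0.06 m).
It fails at once if the amber reagent bottle, the wash bottle or the tip box is knocked over (angle between any of reagent, washbottle, tipbox's own z axis and vertical above 0.6 rad).
Of beaker_blank, beaker_low, beaker_high only 2 to 3 are there at a start; the rules pass over those that are not, and their reading is None.
At some moment in a run one of beaker_blank, beaker_low, beaker_high may be knocked a few centimetres aside while the robot is not near it.
Once in a run the grip may slacken for a moment while it holds something.
It also fails if it takes over 210 s, if anything falls off the work surface, if the arm or the gripper's body presses on something with over 40 N, if the wrist force passes 120 N, or if a joint passes its speed limit or range.

ROBOT

A 7-joint arm with a two-finger parallel gripper is mounted at the origin on the work surface. World frame = base frame: x ahead of the robot, y to its left, z up, the work surface at z = 0. Lengths are in m, angles in rad, forces in N, time in s.
With the tool pointing down it reaches from about 0.425 to 0.875 m from the base axis. Payload 8.4 kg.
Tool frame: the origin (TCP) lies at the very end of the fingers, on their centre line; the grasp point (between the pads) lies 19 mm behind it; z points along the fingers, y is the line along which they close (so a half turn about z gives the same grasp; the last joint's range is limited). The gripper opens to 85 mm and grips with 20 to 120 N. Pads are 22 mm wide; open, the fingers measure 114 mm over their backs; the gripper's body (76 mm by 85 mm) begins 54 mm behind the grasp point. The pads swing forward as they close: fully open they stand 13 mm farther back than shut.
Start: joints at [-1.203, 0.333, 0.04, 1.465, -0.013, 1.343, -0.059], TCP at [0.293, 0.58, 0.231] pointing down, gripper open.
Joint ranges: [-2.58, 2.58], [-0.38, 2.09], [-1.3, 1.39], [0.25, 2.4], [-1.5, 4.64], [0.08, 2.09], [-2.65, 2.65]. Speed limits (rad/s): [2.22, 2.22, 2.79, 2.79, 3.14, 3.14, 3.14].

INTERFACE

Orientations are given as a unit quaternion [w, x, y, z].
In Python, from bench import bot, optics gives the robot as it stands.
- The arm moves only by the tool play_rows, never from a script. Its argument "plan" is one flat list of numbers, 5 for each row, row after row: the shift along the tool's x, y, z each as a share of 50 cm, from -1 to 1, then the turn about the tool's z as a share of 180 degrees, from -1 to 1, then the opening, from 0 (shut) to 1 (fully open). A call has 1 to 5 rows; each row is the pose to reach, as a shift and turn from the pose commanded when the call began, along the tool's axes at that moment, turning the shorter way round; what a row does not reach only later rows make up. A row lasts 1/12 s, in which the tool goes at most 41.7 mm and 7.16 degrees, less where a joint would pass 70% of its speed; a pose out of reach is approached as far as the arm can. A call with a number of a shift or a turn outside -1 to 1 is refused whole. A call with a gripper value outside its range is refused whole. The fingers move at their own pace and stop on an object; "grip_force" is the grip in N (left out, the last holds). Time passes only in rows, so rows that repeat a pose let the fingers close. It gives the time, the measured TCP pose, the force, the opening and the grip force at its end, in the units of the state.
- bot.get_obs(): the state, without advancing time (a new reading comes with each control period).
- optics.get_image(name): name is "scene" or "top" or "wrist"; returns a dict with "color" (420x560x3 uint8, red, green, blue), "intrinsics" (3x3 intrinsics, pixels), "T" (4x4, takes a point from camera to world coordinates). Camera axes: x right, y down, z forward; pixel columns grow to the right and rows downward; lengths in m; the calibration is good to about 2 mm. A picture is of the moment at which its call begins. There is no depth.
- bot.sign_off(): hands the job in; it is judged then, once.
The state is a dict: "clock": time; "q": joint angles; "joint_velocities": joint speeds; "joint_torque": joint torques, N m; "eef_pos": TCP position; "tcp_rot": TCP orientation; "wrist_force": force on the tool from outside, world axes, zero at the start; "wrist_torque": the same for the moment, N m; "opening": finger opening in m; "gripper_force": force on a finger pad.
Only numpy, scipy, OpenCV 4.12 (cv2) and the standard library are available. Lean on these libraries where they do the work, as an engineer would, in place of code of your own. Each camera call takes 0.05 s, during which the arm holds its last target. There are 200 camera calls.

## Working session

There is one attempt and no reset: what is moved stays moved. The work goes in short steps, Python scripts to look and compute and a tool call to move; the robot and the scene stay as the last step left them, time stands still between calls to the robot, and variables do not carry over. Pictures are saved under pics/ and viewed, at most 14 in all, crops included, and the job is handed in when it is done.

Besides the shell and the picture viewer there is one more tool, called after ">>>" in YAML: its name, and indented under it one key for each argument. play_rows: Moves the arm, as the interface text tells. Its arguments: {"type":"object","properties":{"plan":{"type":"array","items":{"type":"number"}},"grip_force":{"type":"number"}},"required":["plan"]}

```bash
mkdir -p pics; cat > h.py <<'E'
import numpy as np, cv2
from bench import bot, optics
def shot(cam,fn=None):
    d=optics.get_image(cam)
    if fn: cv2.imwrite('pics/'+fn,cv2.cvtColor(d['color'],cv2.COLOR_RGB2BGR))
    return d
def ray(d,u,v):
    K=np.array(d['intrinsics']);T=np.array(d['T'])
    r=T[:3,:3]@np.linalg.solve(K,[u,v,1.]); return T[:3,3],r/np.linalg.norm(r)
def plane(d,u,v,z):
    o,r=ray(d,u,v); return o+r*(z-o[2])/r[2]
def proj(d,p):
    K=np.array(d['intrinsics']);T=np.array(d['T'])
    c=K@(T[:3,:3].T@(np.array(p)-T[:3,3])); return c[:2]/c[2]
E
python3 - <<'E'
from h import *
for c in('scene','top'):
    d=shot(c,c+'0.png');print(c,np.round(d['T'],3).tolist(),np.round(d['intrinsics'],1).tolist())
o=bot.get_obs();print(o)
E
```

```text
scene [[0.174, 0.779, -0.602, 1.258], [0.985, -0.145, 0.097, -0.153], [-0.012, -0.61, -0.793, 0.993], [0.0, 0.0, 0.0, 1.0]] [[379.3, 0.0, 279.0], [0.0, 379.3, 210.8], [0.0, 0.0, 1.0]]
top [[-0.024, -0.998, 0.06, 0.527], [-1.0, 0.024, 0.008, -0.047], [-0.009, -0.06, -0.998, 1.389], [0.0, 0.0, 0.0, 1.0]] [[522.5, 0.0, 287.3], [0.0, 522.5, 211.8], [0.0, 0.0, 1.0]]
{'clock': 0.1, 'q': array([-1.20319224,  0.33385137,  0.03990238,  1.46618067, -0.01341943,
        1.34328856, -0.05846827]), 'joint_velocities': array([-0.00146114, -0.00118289,  0.00041877, -0.00236125,  0.00145434,
       -0.00104396,  0.00026904]), 'joint_torque': array([ 5.11668346e-03, -6.60018969e+01,  1.37093212e+00, -4.06468642e+01,
        1.71300501e-02,  9.00815270e-03,  6.09969803e-06]), 'eef_pos': array([0.29237109, 0.58007685, 0.23050447]), 'tcp_rot': array([-1.25663930e-04,  2.31296238e-01,  9.72883095e-01, -7.19900665e-04]), 'wrist_force': array([ 0.64228186, -0.5207945 ,  0.64983928]), 'wrist_torque': array([ 0.0426779 , -0.02042235,  0.03884756]), 'gripper_force': 0.0, 'opening': 0.0856996758515246}
```

View pics/scene0.png

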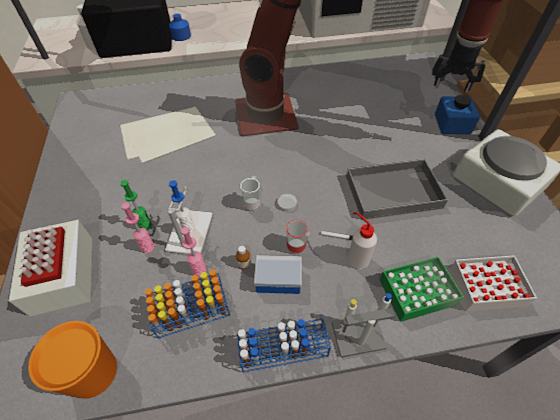

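View pics/top0.png

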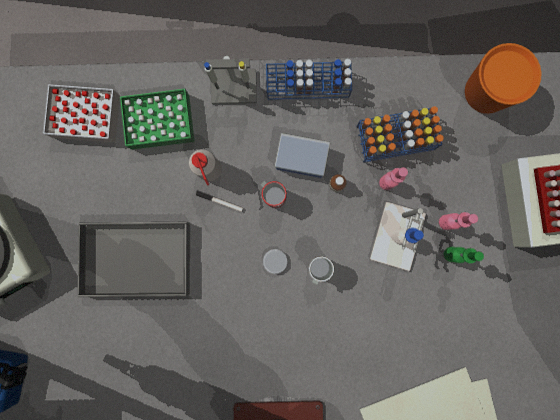

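The scene shows a white beaker (scene 250,190; top 321,268), a red beaker (top 273,195) and no yellow one. The brush has its blue knob at top (413,236). Next I'll zoom in on the stand.

```bash
python3 - <<'E'
from h import *
a=cv2.imread('pics/top0.png')[160:300,350:500];b=cv2.imread('pics/scene0.png')[160:280,110:230]
a=cv2.resize(a,None,fx=4,fy=4,interpolation=2);b=cv2.resize(b,None,fx=4,fy=4,interpolation=2)[:480]
cv2.imwrite('pics/za.png',a);cv2.imwrite('pics/zb.png',b)
E
```

```text
(no output)
```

View pics/za.png

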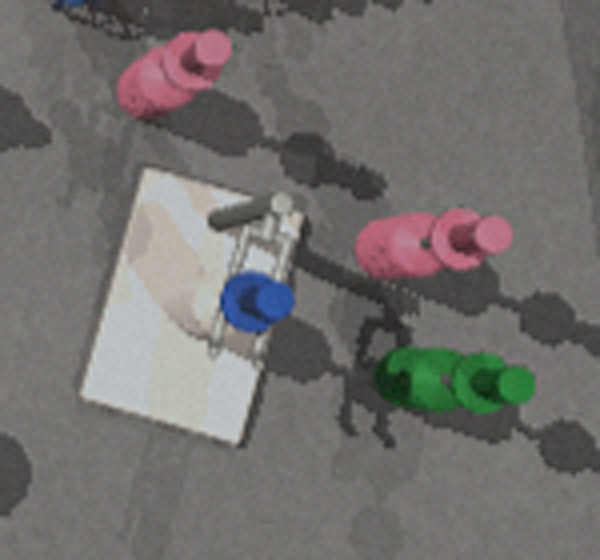

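View pics/zb.png

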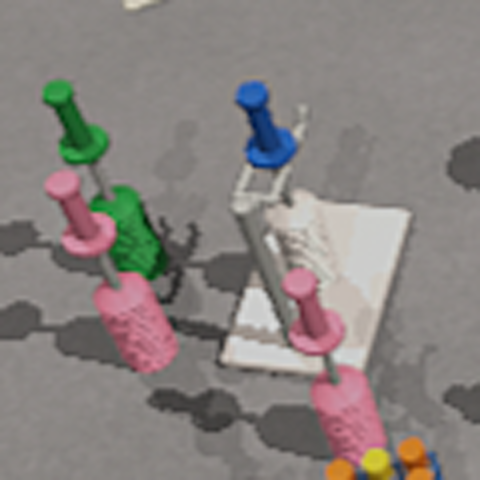

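Crop shows the hook opening toward the robot (-x), the brush knob at top-image px (418,235), and pink and green neighbours to the right and above. Next: measure.

```bash
cat >> h.py <<'E'
def tri(d1,p1,d2,p2):
    A=[];b=[]
    for d,p in((d1,p1),(d2,p2)):
        o,r=ray(d,*p);M=np.eye(3)-np.outer(r,r);A.append(M);b.append(M@o)
    return np.linalg.lstsq(np.vstack(A),np.hstack(b),rcond=None)[0]
def tool(dxyz,q=None):
    from scipy.spatial.transform import Rotation as R
    o=bot.get_obs();w,x,y,z=o['tcp_rot'];return R.from_quat([x,y,z,w]).inv().apply(np.array(dxyz))/0.5
E
python3 - <<'E'
from h import *
t=shot('top');s=shot('scene')
f=[(386.3,201.8),(426.3,212.5),(410,271.3),(370,259.5)]
P=np.array([plane(t,*p,.014)for p in f]);print('foot',P.round(3).tolist(),P.mean(0).round(3))
m=(P[0]+P[1]-P[2]-P[3])/2;print('yaw',np.degrees(np.arctan2(m[1],m[0])),np.linalg.norm(m))
m=(P[0]+P[3]-P[2]-P[1])/2;print('yaw2',np.degrees(np.arctan2(-m[0],m[1])),np.linalg.norm(m))
print('knob top',plane(t,418.2,235,.237),plane(s,173,183,.237),tri(t,(418.2,235),s,(173,183)))
for n,p in(('pinkA',(403,172.5)),('pinkB',(473,219)),('green',(479,256))):print(n,plane(t,*p,.212))
for n,p in(('white',(321,268)),('red',(273.5,194.5))):print(n,plane(t,*p,.1))
T=np.array([plane(t,*p,.045)for p in((80.5,223),(188,222),(187.5,296),(80,297))]);print('tray',T.round(3).tolist(),T.mean(0))
for n,p,z in(('reag',(339,182),.085),('petri',(275,262),.016),('wash',(200,158),.16),('tip',(302,155),.065),('mk1',(198,194),.007),('mk2',(244,210),.007)):print(n,plane(t,*p,z).round(3))
# blue mask
for nm,d in(('t',t),('s',s)):
    h=cv2.cvtColor(d['color'],cv2.COLOR_RGB2HSV);k=cv2.inRange(h,(108,140,60),(125,255,255))
    n,l,st,c=cv2.connectedComponentsWithStats(k);print(nm,[(st[i].tolist(),c[i].round(1).tolist()) for i in range(1,n) if st[i][4]>40])
img=t['color'];z1=cv2.resize(img[170:300,240:360],None,fx=4,fy=4,interpolation=2);cv2.imwrite('pics/zc.png',z1[:,:,::-1])
E
```

```text
foot [[0.63, -0.297, 0.014], [0.599, -0.401, 0.014], [0.446, -0.353, 0.014], [0.479, -0.249, 0.014]] [ 0.539 -0.325  0.014]
yaw -17.660458867969048 0.15903613894687088
yaw2 -17.146348873949567 0.10844611052681802
knob top [ 0.53831967 -0.32404059  0.237     ] [ 0.539798   -0.32357909  0.237     ] [ 0.53833718 -0.32415408  0.23552117]
pinkA [ 0.68053596 -0.30125141  0.212     ]
pinkB [ 0.57150868 -0.45426792  0.212     ]
green [ 0.48839123 -0.46390918  0.212     ]
white [ 0.46452113 -0.11598439  0.1       ]
red [ 0.64839393 -0.00347107  0.1       ]
tray [[0.592, 0.498, 0.045], [0.588, 0.22, 0.045], [0.399, 0.224, 0.045], [0.402, 0.5, 0.045]] [0.49524061 0.36067329 0.045     ]
reag [ 0.677 -0.168  0.085]
petri [ 0.479 -0.001  0.016]
wash [0.734 0.167 0.16 ]
tip [ 0.751 -0.077  0.065]
mk1 [0.663 0.2   0.007]
mk2 [0.618 0.079 0.007]
t [([334, 59, 8, 27, 134], [337.9, 72.1]), ([287, 79, 7, 7, 42], [289.9, 82.3]), ([405, 229, 18, 14, 172], [413.4, 235.0])]
s [([169, 14, 21, 27, 391], [179.2, 28.3]), ([169, 183, 14, 19, 115], [175.9, 193.2]), ([256, 287, 44, 7, 246], [277.4, 289.7]), ([248, 331, 11, 16, 57], [252.3, 339.2]), ([299, 332, 10, 16, 54], [303.6, 339.7])]
```

View pics/zc.png

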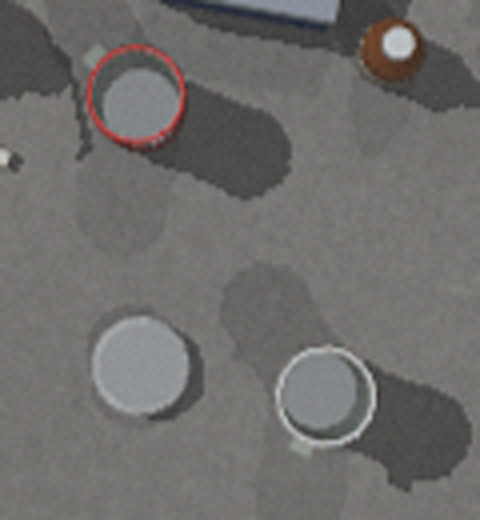

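Red rim centre is at top px (274.2,193.8) and white at (321.5,269), with nothing crowding either of them. First I'll square the tool to the world axes and raise it.

>>> play_rows:
  plan: [0, 0, -0.08, -0.149, 1, 0, 0, -0.08, -0.149, 1, 0, 0, -0.08, -0.149, 1, 0, 0, -0.08, -0.149, 1, 0, 0, -0.08, -0.149, 1]

```text
clock: 0.62
eef_pos: [0.2925, 0.5803, 0.2712]
tcp_rot: [-0.0, -0.003, 1.0, -0.0]
wrist_force: [-0.2, 0.4, 0.3]
opening: 0.0856
gripper_force: 0.0
```

>>> play_rows:
  plan: [-0.5, -0.45, 0, 0, 1, -0.5, -0.45, 0, 0, 1, -0.5, -0.45, 0, 0, 1, -0.5, -0.45, 0, 0, 1, -0.5, -0.45, 0, 0, 1]

```text
clock: 1.03
eef_pos: [0.4487, 0.4396, 0.2713]
tcp_rot: [-0.0, 0.001, 1.0, -0.0]
wrist_force: [0.4, 0.4, -0.2]
opening: 0.0852
gripper_force: 0.0
```

>>> play_rows:
  plan: [-0.18, -0.36, 0, 0, 1, -0.18, -0.36, 0, 0, 1, -0.18, -0.36, 0, 0, 1, -0.18, -0.36, 0, 0, 1, -0.18, -0.36, 0, 0, 1]

```text
clock: 1.45
eef_pos: [0.5389, 0.2579, 0.2714]
tcp_rot: [0.0, 0.002, 1.0, -0.0]
wrist_force: [1.1, 1.1, -0.2]
opening: 0.0857
gripper_force: 0.0
```

>>> play_rows:
  plan: [0, -0.4, 0, 0, 1, 0, -0.4, 0, 0, 1, 0, -0.4, 0, 0, 1, 0, -0.4, 0, 0, 1, 0, -0.4, 0, 0, 1]

```text
clock: 1.87
eef_pos: [0.5376, 0.0577, 0.2714]
tcp_rot: [0.0, 0.002, 1.0, -0.0]
wrist_force: [0.5, -0.6, 0.2]
opening: 0.085
gripper_force: 0.0
```

>>> play_rows:
  plan: [0, -0.4, 0, 0, 1, 0, -0.4, 0, 0, 1, 0, -0.4, 0, 0, 1, 0, -0.4, 0, 0, 1, 0, -0.4, 0, 0, 1]

```text
clock: 2.28
eef_pos: [0.5375, -0.1422, 0.2716]
tcp_rot: [0.0, 0.002, 1.0, -0.0]
wrist_force: [1.0, -0.9, 0.1]
opening: 0.0855
gripper_force: 0.0
```

>>> play_rows:
  plan: [0, -0.364, 0, 0, 1, 0, -0.364, 0, 0, 1, 0, -0.364, 0, 0, 1, 0, -0.364, 0, 0, 1, 0, -0.364, 0, 0, 1]

```text
clock: 2.7
eef_pos: [0.5362, -0.3271, 0.2712]
tcp_rot: [-0.001, 0.004, 1.0, -0.002]
wrist_force: [-1.0, -0.9, 0.0]
opening: 0.0851
gripper_force: 0.0
```

```bash
python3 - <<'E'
from h import *
o=bot.get_obs();print(o['eef_pos'],o['q'].round(2))
d=shot('wrist','w1.png');print(np.round(d['T'],3).tolist(),np.round(d['intrinsics'],1).tolist())
h=cv2.cvtColor(d['color'],cv2.COLOR_RGB2HSV);k=cv2.inRange(h,(108,140,60),(125,255,255))
n,l,st,c=cv2.connectedComponentsWithStats(k);print([(st[i].tolist(),c[i].round(1).tolist()) for i in range(1,n) if st[i][4]>40])
print('pred knob',proj(d,[.538,-.324,.237]),'pred collar',proj(d,[.538,-.324,.181]))
E
```

```text
[ 0.53620335 -0.32711643  0.27120797] [-0.01  0.3   0.62  1.49 -0.17  1.41  2.18]
[[0.01, 0.949, 0.315, 0.455], [1.0, -0.008, -0.006, -0.327], [-0.003, 0.315, -0.949, 0.415], [0.0, 0.0, 0.0, 1.0]] [[296.8, 0.0, 282.6], [0.0, 296.8, 211.1], [0.0, 0.0, 1.0]]
[([265, 196, 38, 63, 1431], [283.6, 227.5]), ([413, 277, 48, 18, 444], [434.8, 285.7]), ([433, 415, 42, 5, 80], [456.7, 417.5])]
pred knob [288.60961214 245.53551964] pred collar [287.5479307  216.97508111]
```

View pics/w1.png

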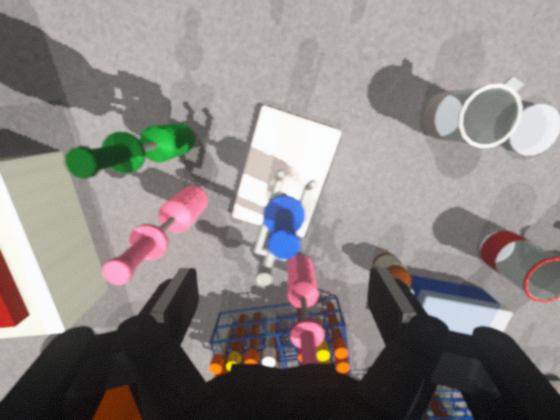

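The wrist view shows the knob at (284,243), centred between the fingers. Now descend and grip.

>>> play_rows:
  plan: [0, 0, 0.06, 0, 1, 0, 0, 0.12, 0, 1, 0, 0, 0.162, 0, 1, 0, 0, 0.162, 0, 0.3, 0, 0, 0.162, 0, 0.1]
  grip_force: 70

```text
clock: 3.17
eef_pos: [0.5381, -0.3201, 0.1898]
tcp_rot: [-0.001, 0.0, 1.0, 0.0]
wrist_force: [-0.1, 0.1, 1.5]
opening: 0.0638
gripper_force: 0.0
```

>>> play_rows:
  plan: [0, 0, 0, 0, 0, 0, 0, 0, 0, 0, 0, 0, 0, 0, 0, 0, 0, 0, 0, 0, 0, 0, 0, 0, 0]

```text
clock: 3.58
eef_pos: [0.5391, -0.3212, 0.1916]
tcp_rot: [0.001, -0.0, 1.0, -0.001]
wrist_force: [-0.7, -1.5, 3.7]
opening: 0.0162
gripper_force: 67.8
```

>>> play_rows:
  plan: [0, 0, -0.02, 0, 0, 0, 0, -0.04, 0, 0, 0, 0, -0.06, 0, 0, 0, 0, -0.06, 0, 0, 0, 0, -0.06, 0, 0]

```text
clock: 4.0
eef_pos: [0.5389, -0.3208, 0.2213]
tcp_rot: [0.001, -0.001, 1.0, -0.0]
wrist_force: [0.4, -0.7, -1.4]
opening: 0.0163
gripper_force: 67.9
```

>>> play_rows:
  plan: [0.05, 0.016, 0, 0, 0, 0.1, 0.032, 0, 0, 0, 0.16, 0.05, 0, 0, 0, 0.16, 0.05, -0.08, 0, 0, 0.16, 0.05, -0.16, 0, 0]

```text
clock: 4.42
eef_pos: [0.4533, -0.2935, 0.2963]
tcp_rot: [-0.005, -0.0, 1.0, 0.003]
wrist_force: [2.7, -0.9, 1.5]
opening: 0.0165
gripper_force: 68.1
```

>>> play_rows:
  plan: [0, 0.07, -0.02, 0, 0, 0, 0.14, -0.02, 0, 0, 0, 0.2, -0.02, 0, 0, 0, 0.2, -0.02, 0, 0, 0, 0.2, -0.02, 0, 0]

```text
clock: 4.83
eef_pos: [0.4585, -0.1939, 0.3101]
tcp_rot: [-0.0, -0.003, 1.0, 0.0]
wrist_force: [-0.2, -1.1, -1.1]
opening: 0.0165
gripper_force: 68.1
```

```bash
cat > look.py <<'E'
import sys
from h import *
o=bot.get_obs();print('tcp',o['eef_pos'].round(4),o['opening'],o['clock'])
t=shot('top',sys.argv[1]+'t.png');s=shot('scene',sys.argv[1]+'s.png')
for nm,d in(('t',t),('s',s)):
    h=cv2.cvtColor(d['color'],cv2.COLOR_RGB2HSV)
    k=cv2.inRange(h,(108,140,60),(125,255,255))
    n,l,st,c=cv2.connectedComponentsWithStats(k);print(nm,'blue',[(st[i].tolist(),c[i].round(1).tolist()) for i in range(1,n) if st[i][4]>40])
a=t['color'][140:320,230:430,::-1];b=s['color'][110:290,130:330,::-1]
cv2.imwrite('pics/'+sys.argv[1]+'z.png',np.hstack([cv2.resize(x,None,fx=2,fy=2,interpolation=2) for x in(a,b)]))
e=o['eef_pos']
for z in(-.1665,-.0765):print(z,'t',(proj(t,e+[0,0,z])-[230,140])*2,'s',(proj(s,e+[0,0,z])-[130,110])*2+[400,0])
E
python3 look.py a
```

```text
tcp [ 0.4585 -0.1939  0.3101] 0.016526265566645597 4.8333
t blue [([334, 59, 8, 26, 135], [338.0, 72.0]), ([285, 61, 9, 7, 41], [289.2, 63.9]), ([287, 79, 7, 8, 43], [290.0, 82.4]), ([0, 360, 9, 16, 44], [4.3, 367.2])]
s blue [([169, 23, 8, 17, 58], [172.3, 30.8]), ([209, 121, 13, 24, 167], [214.0, 133.3]), ([256, 287, 44, 7, 249], [277.4, 289.7]), ([246, 331, 13, 16, 57], [251.9, 338.9]), ([299, 332, 10, 16, 53], [303.5, 339.9])]
-0.1665 t [249.9351757 261.3018311] s [586.61511078 135.90587078]
-0.0765 t [259.7603077  265.60966505] s [578.51039603  93.00266053]
```

View pics/az.png

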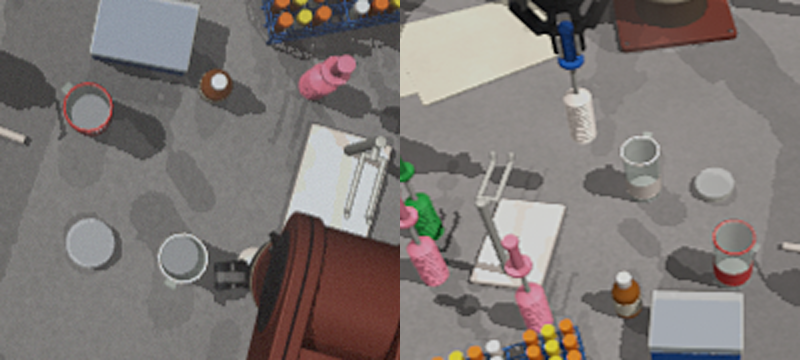

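The brush hangs straight in the grip, with its tip at crop px (586,138) matching the prediction. The white beaker is unmoved at top px (321.5,269).

>>> play_rows:
  plan: [-0.007, 0.08, 0, 0, 0, -0.007, 0.154, 0, 0, 0, -0.007, 0.154, 0, 0, 0, -0.007, 0.154, 0.05, 0, 0, -0.007, 0.154, 0.1, 0, 0]

```text
clock: 5.35
eef_pos: [0.4626, -0.1197, 0.2605]
tcp_rot: [0.001, -0.0, 1.0, -0.0]
wrist_force: [-0.0, 0.2, -0.5]
opening: 0.0165
gripper_force: 68.3
```

>>> play_rows:
  plan: [0, 0, 0.05, 0, 0, 0, 0, 0.1, 0, 0, 0, 0, 0.14, 0, 0, 0, 0, 0.16, 0, 0, 0, 0, 0.16, 0, 0]

```text
clock: 5.77
eef_pos: [0.4604, -0.1196, 0.1782]
tcp_rot: [-0.002, 0.0, 1.0, -0.0]
wrist_force: [-0.2, -0.0, -0.4]
opening: 0.0162
gripper_force: 68.3
```

>>> play_rows:
  plan: [0, 0, 0.006, 0, 0, 0, 0, 0.012, 0, 0, 0, 0, 0.016, 0, 0, 0, 0, 0.018, 0, 0, 0, 0, 0.018, 0, 0]

```text
clock: 6.18
eef_pos: [0.462, -0.1187, 0.1717]
tcp_rot: [0.0, -0.001, 1.0, 0.0]
wrist_force: [-0.4, 0.0, -0.8]
opening: 0.0165
gripper_force: 68.3
```

>>> play_rows:
  plan: [0, 0, 0.002, 0, 0, 0, 0, 0.004, 0, 0, 0, 0, 0.006, 0, 0, 0, 0, 0.008, 0, 0, 0, 0, 0.008, 0, 0]

```text
clock: 6.6
eef_pos: [0.465, -0.1191, 0.1712]
tcp_rot: [0.004, -0.001, 1.0, -0.0]
wrist_force: [-0.1, 0.2, 23.8]
opening: 0.0162
gripper_force: 68.7
```

>>> play_rows:
  plan: [0, 0, 0, 0, 0, 0, 0, 0, 0, 0, 0, 0, -0.06, 0, 0, 0, 0, -0.12, 0, 0, 0, 0, -0.12, 0, 0]

```text
clock: 7.02
eef_pos: [0.4644, -0.1192, 0.2329]
tcp_rot: [0.004, -0.001, 1.0, -0.0]
wrist_force: [0.7, -0.3, -0.5]
opening: 0.0162
gripper_force: 68.6
```

>>> play_rows:
  plan: [0, 0, 0, 0, 0, 0, 0, 0.05, 0, 0, 0, 0, 0.1, 0, 0, 0, 0, 0.112, 0, 0, 0, 0, 0.112, 0, 0]

```text
clock: 7.43
eef_pos: [0.4613, -0.119, 0.1701]
tcp_rot: [-0.001, -0.001, 1.0, -0.0]
wrist_force: [-0.4, 0.5, 0.1]
opening: 0.0161
gripper_force: 68.0
```

>>> play_rows:
  plan: [0, 0, 0.004, 0, 0, 0, 0, 0.008, 0, 0, 0, 0, 0.008, 0, 0, 0, 0, 0.008, 0, 0, 0, 0, 0.008, 0, 0]

```text
clock: 7.85
eef_pos: [0.4635, -0.119, 0.1693]
tcp_rot: [0.002, -0.001, 1.0, -0.0]
wrist_force: [-1.1, 0.1, 14.7]
opening: 0.0163
gripper_force: 68.0
```

>>> play_rows:
  plan: [0, 0, 0, 0, 0, 0, 0, -0.07, 0, 0, 0, 0, -0.14, 0, 0, 0, 0, -0.21, 0, 0, 0, 0, -0.28, 0, 0]

```text
clock: 8.27
eef_pos: [0.4611, -0.1186, 0.3086]
tcp_rot: [-0.001, -0.001, 1.0, 0.0]
wrist_force: [1.5, -0.2, -1.0]
opening: 0.016
gripper_force: 69.0
```

>>> play_rows:
  plan: [-0.07, 0, 0, 0, 0, -0.14, 0, 0, 0, 0, -0.2, 0, 0, 0, 0, -0.2, 0, 0, 0, 0, -0.2, 0, 0, 0, 0]

```text
clock: 8.68
eef_pos: [0.5623, -0.1181, 0.3056]
tcp_rot: [-0.002, -0.001, 1.0, -0.0]
wrist_force: [-0.2, -1.0, -0.6]
opening: 0.0168
gripper_force: 54.4
```

```bash
python3 look.py b
```

```text
tcp [ 0.5623 -0.1181  0.3056] 0.01679885074384711 8.6833
t blue [([285, 67, 9, 10, 49], [288.8, 72.7]), ([335, 67, 7, 9, 49], [338.1, 71.7]), ([335, 77, 7, 10, 46], [338.1, 81.2]), ([287, 79, 7, 8, 42], [290.0, 82.3])]
s blue [([169, 14, 22, 27, 393], [179.2, 28.4]), ([242, 152, 13, 17, 79], [247.7, 162.4]), ([256, 287, 44, 7, 249], [277.4, 289.7]), ([248, 331, 11, 16, 55], [252.3, 339.3]), ([299, 332, 11, 16, 54], [303.6, 339.9])]
-0.1665 t [183.30977102 175.37455626] s [645.35251859 183.01106581]
-0.0765 t [187.8745011  172.98018295] s [640.9197543  141.22821788]
```

View pics/bz.png

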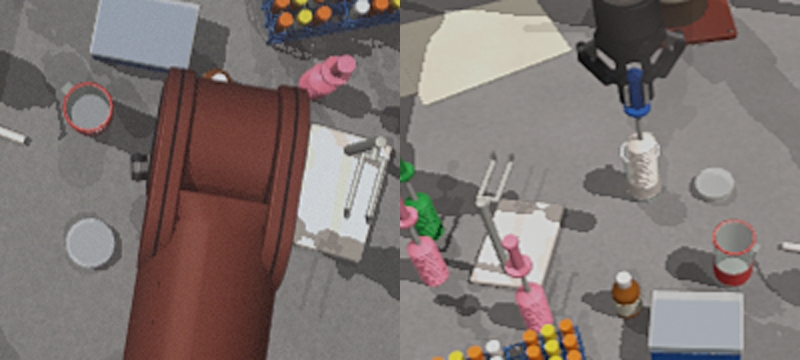

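>>> play_rows:
  plan: [0, 0, 0, 0, 0, 0, 0, 0, 0, 0, 0, 0, 0, 0, 0, 0, 0, 0, 0, 0, 0, 0, 0, 0, 0]

```text
clock: 9.2
eef_pos: [0.5615, -0.1186, 0.3076]
tcp_rot: [0.0, -0.001, 1.0, 0.0]
wrist_force: [-0.2, -0.4, -0.8]
opening: 0.0161
gripper_force: 68.0
```

```bash
python3 - <<'E'
from h import *
o=bot.get_obs();e=o['eef_pos'];print(e,o['gripper_force'],o['opening'])
s=shot('scene');h=cv2.cvtColor(s['color'],cv2.COLOR_RGB2HSV);k=cv2.inRange(h,(105,120,40),(125,255,255))[140:190,225:270]
print(cv2.boundingRect(k));print('now rows',140+np.where(k.any(1))[0].max(),'pred collar c',proj(s,e+[0,0,-.0165]))
a=cv2.imread('pics/as.png');h=cv2.cvtColor(a,cv2.COLOR_BGR2HSV);k=cv2.inRange(h,(105,120,40),(125,255,255))[110:160,195:240]
print('before',110+np.where(k.any(1))[0].max(),proj(s,np.array([.4585,-.1939,.3101-.0165])))
E
```

```text
[ 0.56154533 -0.11859517  0.30764021] 67.98304080963135 0.01611144642166196
(17, 4, 13, 24)
now rows 167 pred collar c [248.52270169 164.26270911]
before 144 [216.22752166 140.56499098]
```

No slip, grip is back to 68 N, and the red beaker is unmoved. On to red.

>>> play_rows:
  plan: [-0.05, 0.06, 0, 0, 0, -0.1, 0.12, 0, 0, 0, -0.15, 0.18, 0, 0, 0, -0.177, 0.227, 0, 0, 0, -0.177, 0.227, 0, 0, 0]

```text
clock: 9.67
eef_pos: [0.6521, 0.003, 0.3056]
tcp_rot: [-0.001, -0.005, 1.0, 0.001]
wrist_force: [-0.1, 0.6, -0.3]
opening: 0.0159
gripper_force: 68.1
```

>>> play_rows:
  plan: [0, 0, 0.06, 0, 0, 0, 0, 0.12, 0, 0, 0, 0, 0.18, 0, 0, 0, 0, 0.23, 0, 0, 0, 0, 0.26, 0, 0]

```text
clock: 10.08
eef_pos: [0.6486, -0.0049, 0.174]
tcp_rot: [-0.002, -0.001, 1.0, -0.0]
wrist_force: [0.2, 0.4, -0.8]
opening: 0.0159
gripper_force: 68.1
```

>>> play_rows:
  plan: [0, 0, 0.005, 0, 0, 0, 0, 0.01, 0, 0, 0, 0, 0.014, 0, 0, 0, 0, 0.018, 0, 0, 0, 0, 0.018, 0, 0]

```text
clock: 10.5
eef_pos: [0.6509, -0.005, 0.1696]
tcp_rot: [0.001, -0.001, 1.0, 0.0]
wrist_force: [0.8, -0.3, -0.7]
opening: 0.0164
gripper_force: 68.1
```

>>> play_rows:
  plan: [0, 0, 0.002, 0, 0, 0, 0, 0.004, 0, 0, 0, 0, 0.006, 0, 0, 0, 0, 0.006, 0, 0, 0, 0, 0.006, 0, 0]

```text
clock: 10.92
eef_pos: [0.6526, -0.0051, 0.1693]
tcp_rot: [0.003, -0.001, 1.0, 0.0]
wrist_force: [-0.2, -1.1, 16.0]
opening: 0.0163
gripper_force: 67.8
```

>>> play_rows:
  plan: [0, 0, 0, 0, 0, 0, 0, 0, 0, 0, 0, 0, -0.06, 0, 0, 0, 0, -0.12, 0, 0, 0, 0, -0.12, 0, 0]

```text
clock: 11.33
eef_pos: [0.6528, -0.0053, 0.2324]
tcp_rot: [0.005, -0.0, 1.0, 0.0]
wrist_force: [0.5, -0.6, -0.2]
opening: 0.0165
gripper_force: 69.0
```

>>> play_rows:
  plan: [0, 0, 0, 0, 0, 0, 0, 0.05, 0, 0, 0, 0, 0.1, 0, 0, 0, 0, 0.114, 0, 0, 0, 0, 0.114, 0, 0]

```text
clock: 11.75
eef_pos: [0.6497, -0.0052, 0.167]
tcp_rot: [-0.001, -0.001, 1.0, -0.0]
wrist_force: [1.1, 0.1, -0.6]
opening: 0.0159
gripper_force: 68.0
```

>>> play_rows:
  plan: [0, 0, 0.003, 0, 0, 0, 0, 0.006, 0, 0, 0, 0, 0.008, 0, 0, 0, 0, 0.008, 0, 0, 0, 0, 0.008, 0, 0]

```text
clock: 12.17
eef_pos: [0.651, -0.0051, 0.1661]
tcp_rot: [0.001, -0.001, 1.0, 0.0]
wrist_force: [-1.4, -0.9, 11.4]
opening: 0.0154
gripper_force: 67.8
```

>>> play_rows:
  plan: [0, 0, 0, 0, 0, 0, 0, -0.07, 0, 0, 0, 0, -0.14, 0, 0, 0, 0, -0.21, 0, 0, 0, 0, -0.28, 0, 0]

```text
clock: 12.58
eef_pos: [0.6495, -0.0049, 0.3054]
tcp_rot: [-0.001, -0.001, 1.0, -0.0]
wrist_force: [0.9, -0.9, -1.1]
opening: 0.0154
gripper_force: 68.1
```

Both beakers are brushed. Next, the entry point in front of the hook.

>>> play_rows:
  plan: [0.04, -0.06, 0, 0, 0, 0.08, -0.13, 0, 0, 0, 0.12, -0.19, 0, 0, 0, 0.16, -0.25, 0, 0, 0, 0.19, -0.3, 0, 0, 0]

```text
clock: 13.0
eef_pos: [0.5532, -0.1575, 0.3042]
tcp_rot: [-0.0, 0.0, 1.0, -0.0]
wrist_force: [1.0, -0.3, -0.0]
opening: 0.0153
gripper_force: 68.1
```

>>> play_rows:
  plan: [0.04, -0.06, 0, 0, 0, 0.08, -0.13, 0, 0, 0, 0.12, -0.19, 0, 0, 0, 0.16, -0.25, 0, 0, 0, 0.186, -0.292, 0, 0, 0]

```text
clock: 13.42
eef_pos: [0.4596, -0.3042, 0.3043]
tcp_rot: [-0.0, 0.001, 1.0, -0.0]
wrist_force: [1.1, -0.1, -0.3]
opening: 0.0154
gripper_force: 68.1
```

>>> play_rows:
  plan: [0, 0, 0, 0, 0, 0, 0, 0.06, 0, 0, 0, 0, 0.12, 0, 0, 0, 0, 0.18, 0, 0, 0, 0, 0.18, 0, 0]

```text
clock: 13.83
eef_pos: [0.4598, -0.2991, 0.2087]
tcp_rot: [-0.004, -0.001, 1.0, 0.002]
wrist_force: [-0.9, 0.6, -1.6]
opening: 0.0153
gripper_force: 68.2
```

```bash
python3 - <<'E'
from h import *
o=bot.get_obs();e=o['eef_pos'];print(e,o['gripper_force'],o['opening'])
s=shot('scene','c.png');w=shot('wrist','cw.png');
a=cv2.resize(s['color'][130:270,110:250,::-1],(500,500),interpolation=2)
b=w['color'][100:350,200:350,::-1];b=cv2.resize(b,(300,500))
cv2.imwrite('pics/cz.png',np.hstack([a,b]))
f=500/140
print('pred collar under, tip',[((proj(s,e+[0,0,z])-[110,130])*f).round() for z in(-.011,-.161)])
for n,p in(('hook',[.5385,-.325,.175]),('prongL',np.array([.5385,-.325,.175])+[.033*-.954+.0125*.299,.033*.299+.0125*.954,.01]),('prongR',np.array([.5385,-.325,.175])+[.033*-.954-.0125*.299,.033*.299-.0125*.954,.01])):print(n,((proj(s,p)-[110,130])*f).round(),((proj(w,p)-[200,100])*2).round()+[500,0])
E
```

```text
[ 0.45982985 -0.29911913  0.20872641] 68.15713360905647 0.015349199049162677
pred collar under, tip [array([266., 145.]), array([301., 261.])]
hook [242. 241.] [599. 475.]
prongL [266. 203.] [657. 429.]
prongR [236. 200.] [586. 411.]
```

View pics/cz.png

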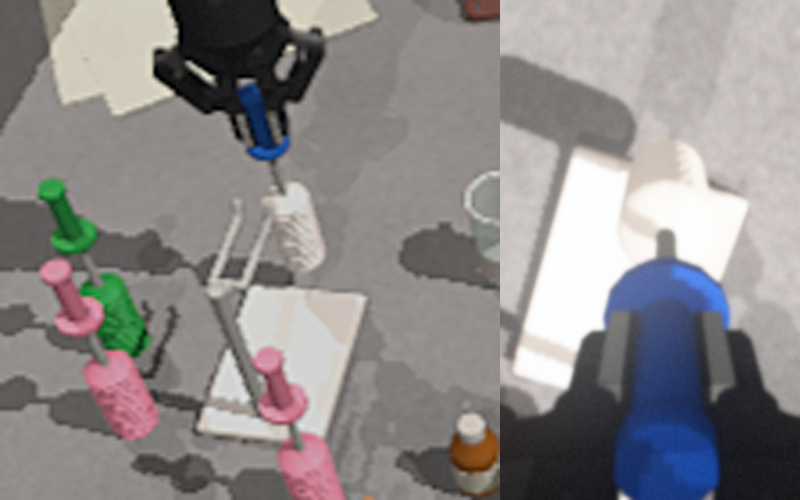

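The prong tips appear where predicted (crop 237,204 and 270,200), and the brush is aligned in front of the gap. Inserting halfway, then settling.

>>> play_rows:
  plan: [-0.02, -0.006, 0, 0, 0, -0.04, -0.013, 0, 0, 0, -0.06, -0.02, 0, 0, 0, -0.06, -0.02, 0, 0, 0, -0.06, -0.02, 0, 0, 0]

```text
clock: 14.35
eef_pos: [0.4935, -0.3115, 0.2146]
tcp_rot: [-0.0, -0.001, 1.0, -0.0]
wrist_force: [-0.4, -0.3, -0.4]
opening: 0.0154
gripper_force: 68.2
```

>>> play_rows:
  plan: [-0.03, -0.009, 0, 0, 0, -0.06, -0.018, 0, 0, 0, -0.09, -0.027, 0, 0, 0, -0.09, -0.027, 0, 0, 0, -0.09, -0.027, 0, 0, 0]

```text
clock: 14.77
eef_pos: [0.5375, -0.3248, 0.2141]
tcp_rot: [-0.001, -0.001, 1.0, -0.0]
wrist_force: [-0.3, -0.4, -0.3]
opening: 0.0151
gripper_force: 68.2
```

>>> play_rows:
  plan: [0, 0, 0.02, 0, 0, 0, 0, 0.03, 0, 0, 0, 0, 0.04, 0, 0, 0, 0, 0.046, 0, 0, 0, 0, 0.046, 0, 0]

```text
clock: 15.18
eef_pos: [0.5369, -0.3243, 0.1904]
tcp_rot: [-0.001, -0.001, 1.0, 0.0]
wrist_force: [-0.2, 0.2, -1.1]
opening: 0.0151
gripper_force: 68.2
```

>>> play_rows:
  plan: [0, 0, 0.002, 0, 0, 0, 0, 0.005, 0, 0, 0, 0, 0.008, 0, 0, 0, 0, 0.008, 0, 0, 0, 0, 0.008, 0, 0]

```text
clock: 15.6
eef_pos: [0.5375, -0.3246, 0.1873]
tcp_rot: [-0.0, -0.001, 1.0, -0.0]
wrist_force: [-0.4, 0.2, -0.4]
opening: 0.0156
gripper_force: 68.2
```

>>> play_rows:
  plan: [0, 0, 0.002, 0, 0, 0, 0, 0.004, 0, 0, 0, 0, 0.006, 0, 0, 0, 0, 0.006, 0, 0, 0, 0, 0.006, 0, 0]

```text
clock: 16.02
eef_pos: [0.5378, -0.3248, 0.186]
tcp_rot: [0.001, -0.001, 1.0, -0.0]
wrist_force: [-5.2, 2.2, 12.1]
opening: 0.0158
gripper_force: 69.1
```

Contact came at the predicted height, so release.

>>> play_rows:
  plan: [0, 0, -0.002, 0, 0, 0, 0, -0.002, 0, 0.15, 0, 0, -0.002, 0, 0.3, 0, 0, -0.002, 0, 0.5, 0, 0, -0.002, 0, 0.5]

```text
clock: 16.43
eef_pos: [0.5374, -0.3246, 0.185]
tcp_rot: [-0.0, -0.001, 1.0, 0.0]
wrist_force: [-0.8, -0.1, -0.4]
opening: 0.0426
gripper_force: 0.0
```

>>> play_rows:
  plan: [0, 0, 0, 0, 0.6, 0, 0, -0.03, 0, 0.6, 0, 0, -0.08, 0, 0.8, 0, 0, -0.15, 0, 1, 0, 0, -0.22, 0, 1]

```text
clock: 16.85
eef_pos: [0.5369, -0.3243, 0.2958]
tcp_rot: [-0.001, -0.001, 1.0, 0.0]
wrist_force: [0.4, -1.3, 0.4]
opening: 0.0844
gripper_force: 0.0
```

>>> play_rows:
  plan: [0, 0.08, 0, 0, 1, 0, 0.16, 0, 0, 1, 0, 0.24, 0, 0, 1, 0, 0.32, 0, 0, 1, 0, 0.4, 0, 0, 1]

```text
clock: 17.27
eef_pos: [0.5369, -0.1228, 0.2954]
tcp_rot: [0.0, -0.001, 1.0, -0.0]
wrist_force: [1.5, -0.5, -1.0]
opening: 0.0853
gripper_force: 0.0
```

>>> play_rows:
  plan: [-0.03, 0.08, 0, 0, 1, -0.05, 0.16, 0, 0, 1, -0.05, 0.24, 0, 0, 1, -0.05, 0.32, 0, 0, 1, -0.05, 0.4, 0, 0, 1]

```text
clock: 17.68
eef_pos: [0.5617, 0.0774, 0.2952]
tcp_rot: [-0.0, -0.001, 1.0, -0.0]
wrist_force: [1.7, -0.2, -0.4]
opening: 0.0855
gripper_force: 0.0
```

```bash
python3 look.py d
```

```text
tcp [0.5617 0.0774 0.2952] 0.08552470089850103 17.6833
t blue [([335, 67, 7, 9, 47], [338.2, 71.7]), ([284, 70, 10, 7, 47], [289.0, 73.1]), ([334, 77, 8, 9, 46], [338.1, 81.2]), ([287, 79, 7, 8, 44], [290.0, 82.5]), ([405, 230, 18, 14, 180], [413.1, 236.1])]
s blue [([169, 14, 21, 27, 394], [179.1, 28.4]), ([169, 180, 14, 22, 126], [175.8, 191.7]), ([256, 287, 44, 7, 248], [277.4, 289.7]), ([246, 331, 12, 16, 55], [251.7, 339.2]), ([299, 332, 10, 16, 47], [303.4, 340.0])]
-0.1665 t [ 20.78719576 179.99275346] s [776.28954838 168.38585723]
-0.0765 t [ 12.83674197 177.97693156] s [780.82648682 126.7014287 ]
```

View pics/dz.png

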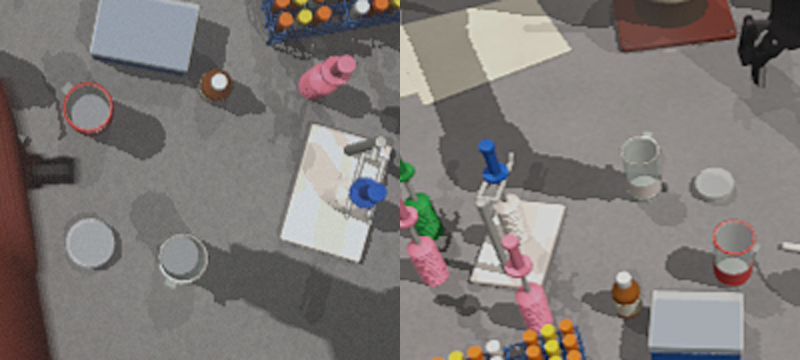

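The brush hangs back at its original place (blue centroid top 413,236), and both beakers are unmoved. Now to fetch the white one.

>>> play_rows:
  plan: [0.08, -0.14, 0, 0, 1, 0.14, -0.24, 0, 0, 1, 0.2, -0.32, 0, 0, 1, 0.2, -0.38, 0, 0, 1, 0.2, -0.388, 0, 0, 1]

```text
clock: 18.2
eef_pos: [0.4647, -0.1103, 0.2953]
tcp_rot: [0.0, -0.001, 1.0, 0.0]
wrist_force: [-0.0, -0.2, 0.3]
opening: 0.0859
gripper_force: 0.0
```

>>> play_rows:
  plan: [0, 0, 0, 0, 1, 0, 0, 0.08, 0, 1, 0, 0, 0.16, 0, 1, 0, 0, 0.24, 0, 1, 0, 0, 0.24, 0, 1]

```text
clock: 18.62
eef_pos: [0.4618, -0.1083, 0.1688]
tcp_rot: [-0.005, -0.001, 1.0, 0.0]
wrist_force: [-2.3, 1.0, -1.3]
opening: 0.0851
gripper_force: 0.0
```

```bash
python3 - <<'E'
from h import *
o=bot.get_obs();print(o['eef_pos'])
w=shot('wrist','e.png')
a=w['color'].copy()
for x,y in((.462,-.117),o['eef_pos'][:2]):
    P=[proj(w,[x+.0305*np.cos(t),y+.0305*np.sin(t),.1]) for t in np.linspace(0,6.28,40)]
    cv2.polylines(a,[np.int32(P)],True,(255,0,255) if x==.462 else (0,255,0),1)
cv2.imwrite('pics/e2.png',a[:,:,::-1])
E
```

```text
[ 0.46177345 -0.10826999  0.16884479]
```

View pics/e2.png

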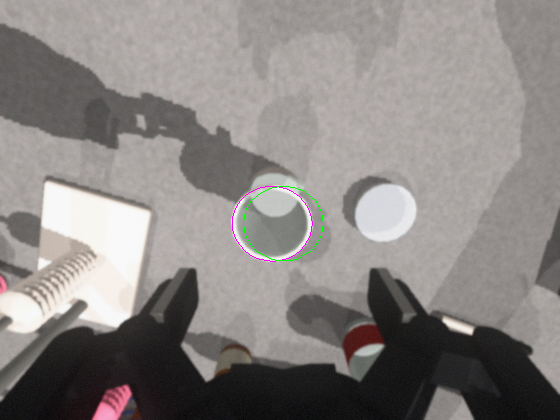

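The magenta prediction (centre 272,223) sits on the beaker's rim. Correct y by -8 mm, then descend and grip.

>>> play_rows:
  plan: [0, -0.016, 0, 0, 1, 0, -0.016, 0.06, 0, 1, 0, -0.016, 0.12, 0, 1, 0, -0.016, 0.18, 0, 1, 0, -0.016, 0.218, 0, 1]

```text
clock: 19.08
eef_pos: [0.4677, -0.1174, 0.067]
tcp_rot: [0.001, -0.001, 1.0, -0.0]
wrist_force: [-0.6, 0.5, -0.4]
opening: 0.0852
gripper_force: 0.0
```

>>> play_rows:
  plan: [0, 0, 0, 0, 0.7, 0, 0, 0, 0, 0.5, 0, 0, 0, 0, 0.4, 0, 0, 0, 0, 0.4, 0, 0, 0, 0, 0.4]
  grip_force: 50

```text
clock: 19.5
eef_pos: [0.4686, -0.1172, 0.069]
tcp_rot: [0.003, -0.001, 1.0, -0.0]
wrist_force: [0.9, -0.2, 9.0]
opening: 0.0596
gripper_force: 53.8
```

>>> play_rows:
  plan: [0, 0, 0, 0, 0.3, 0, 0, -0.02, 0, 0.3, 0, 0, -0.06, 0, 0.3, 0, 0, -0.1, 0, 0.3, 0, 0, -0.14, 0, 0.3]

```text
clock: 19.92
eef_pos: [0.4661, -0.117, 0.1385]
tcp_rot: [0.0, -0.0, 1.0, -0.0]
wrist_force: [0.8, -0.2, -0.6]
opening: 0.0597
gripper_force: 53.4
```

>>> play_rows:
  plan: [-0.02, 0.06, -0.04, 0, 0.3, -0.04, 0.13, -0.06, 0, 0.3, -0.058, 0.2, -0.06, 0, 0.3, -0.058, 0.27, -0.06, 0, 0.3, -0.058, 0.34, -0.06, 0, 0.3]

```text
clock: 20.33
eef_pos: [0.4954, 0.0549, 0.1683]
tcp_rot: [0.001, -0.0, 1.0, 0.0]
wrist_force: [1.3, -0.8, -0.4]
opening: 0.0595
gripper_force: 53.5
```

>>> play_rows:
  plan: [0, 0.07, 0, 0, 0.3, 0, 0.14, 0, 0, 0.3, 0, 0.21, 0, 0, 0.3, 0, 0.28, 0, 0, 0.3, 0, 0.35, 0, 0, 0.3]

```text
clock: 20.75
eef_pos: [0.4947, 0.23, 0.1681]
tcp_rot: [0.001, -0.001, 1.0, 0.0]
wrist_force: [0.7, 0.5, -0.9]
opening: 0.0593
gripper_force: 53.5
```

>>> play_rows:
  plan: [0, 0.07, 0, 0, 0.3, 0, 0.14, 0, 0, 0.3, 0, 0.21, 0, 0, 0.3, 0, 0.28, 0, 0, 0.3, 0, 0.35, 0, 0, 0.3]

```text
clock: 21.17
eef_pos: [0.4944, 0.405, 0.1681]
tcp_rot: [0.001, -0.001, 1.0, 0.0]
wrist_force: [1.4, 0.6, -0.1]
opening: 0.0596
gripper_force: 53.4
```

>>> play_rows:
  plan: [0, 0.03, 0, 0, 0.3, 0, 0.056, 0, 0, 0.3, 0, 0.056, 0, 0, 0.3, 0, 0.056, 0, 0, 0.3, 0, 0.056, 0, 0, 0.3]

```text
clock: 21.58
eef_pos: [0.4953, 0.4294, 0.1669]
tcp_rot: [0.0, 0.0, 1.0, -0.0]
wrist_force: [-0.1, -0.5, -1.1]
opening: 0.0596
gripper_force: 53.5
```

```bash
python3 - <<'E'
from h import *
o=bot.get_obs();e=o['eef_pos'];print(e,o['opening'],o['gripper_force'],o['q'].round(2))
s=shot('scene','f.png');t=shot('top')
a=cv2.resize(s['color'][120:260,320:480,::-1],(480,420),interpolation=2);b=cv2.resize(t['color'][200:320,60:210,::-1],(320,256),interpolation=2)
c=np.zeros((420,800,3),np.uint8);c[:,:480]=a;c[:256,480:]=b;cv2.imwrite('pics/fz.png',c)
print('bottom/top pred',[((proj(s,e+[0,0,z])-[320,120])*3).round() for z in(-.0685,.0315)])
E
```

```text
[0.49529183 0.42937464 0.16687191] 0.059599236175670305 53.507542944137185 [-0.88  0.38  0.12  1.54 -0.05  1.23  0.82]
bottom/top pred [array([297., 148.]), array([325.,  79.])]
```

View pics/fz.png

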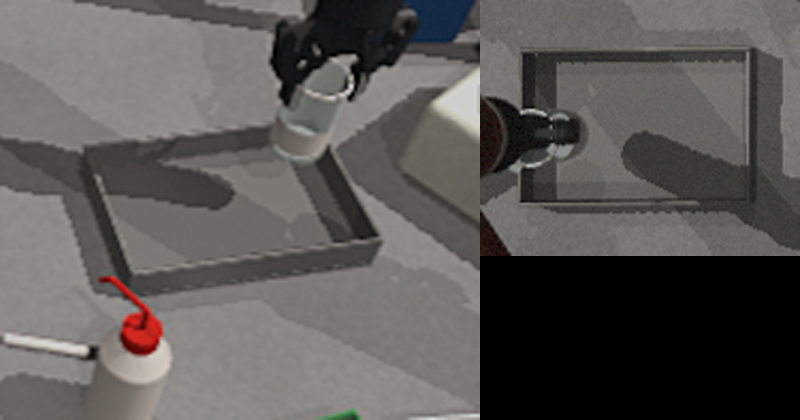

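The beaker is held upright above the tray (crop 312,110). Lower it.

>>> play_rows:
  plan: [0, 0, 0.05, 0, 0.3, 0, 0, 0.1, 0, 0.3, 0, 0, 0.15, 0, 0.3, 0, 0, 0.17, 0, 0.3, 0, 0, 0.176, 0, 0.3]

```text
clock: 22.1
eef_pos: [0.4937, 0.4294, 0.0763]
tcp_rot: [-0.001, -0.0, 1.0, -0.001]
wrist_force: [0.2, -0.5, -1.0]
opening: 0.0594
gripper_force: 53.6
```

>>> play_rows:
  plan: [0, 0, 0.004, 0, 0.3, 0, 0, 0.008, 0, 0.3, 0, 0, 0.012, 0, 0.3, 0, 0, 0.012, 0, 0.3, 0, 0, 0.012, 0, 0.3]

```text
clock: 22.52
eef_pos: [0.4954, 0.4319, 0.0742]
tcp_rot: [0.001, -0.001, 1.0, 0.001]
wrist_force: [-0.2, -1.3, 6.4]
opening: 0.0596
gripper_force: 54.2
```

>>> play_rows:
  plan: [0, 0, 0, 0, 0.72, 0, 0, 0, 0, 0.8, 0, 0, 0, 0, 0.9, 0, 0, 0, 0, 0.95, 0, 0, -0.04, 0, 0.95]

```text
clock: 22.93
eef_pos: [0.4925, 0.4296, 0.0885]
tcp_rot: [-0.002, -0.001, 1.0, -0.002]
wrist_force: [-1.1, -0.1, -0.2]
opening: 0.081
gripper_force: 0.0
```

>>> play_rows:
  plan: [0, 0, -0.08, 0, 1, 0, 0, -0.16, 0, 1, 0, 0, -0.24, 0, 1, 0, 0, -0.24, 0, 1, 0, 0, -0.24, 0, 1]

```text
clock: 23.35
eef_pos: [0.4955, 0.4323, 0.2154]
tcp_rot: [0.002, -0.001, 1.0, 0.002]
wrist_force: [-0.2, 0.0, -0.7]
opening: 0.0854
gripper_force: 0.0
```

>>> play_rows:
  plan: [-0.02, -0.08, 0, 0, 1, -0.04, -0.16, 0, 0, 1, -0.06, -0.24, 0, 0, 1, -0.08, -0.32, 0, 0, 1, -0.1, -0.38, 0, 0, 1]

```text
clock: 23.77
eef_pos: [0.5446, 0.2371, 0.2109]
tcp_rot: [-0.001, 0.001, 1.0, -0.001]
wrist_force: [1.2, -0.1, -0.5]
opening: 0.0853
gripper_force: 0.0
```

```bash
python3 - <<'E'
from h import *
o=bot.get_obs();e=o['eef_pos'];print(e)
t=shot('top','g.png')
a=cv2.resize(t['color'][130:310,60:360,::-1],(800,480),interpolation=2)
for x,y in((.650,-.005),(.495,.43)):
    P=[(proj(t,[x+.0305*np.cos(q),y+.0305*np.sin(q),.1+.005*(y>.2)])-[60,130])*8/3 for q in np.linspace(0,6.28,40)];cv2.polylines(a,[np.int32(P)],True,(255,0,255),1)
cv2.imwrite('pics/gz.png',a)
E
```

```text
[0.54457702 0.23708989 0.21085368]
```

View pics/gz.png

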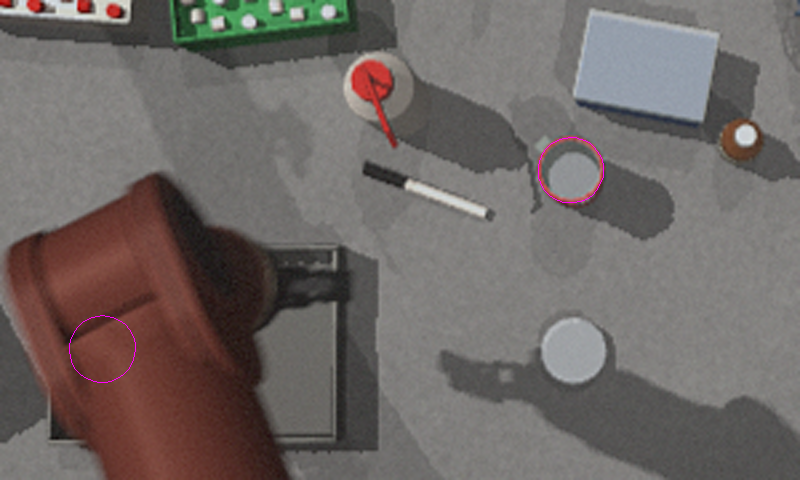

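The red beaker is still at its predicted place (crop 571,170). Going to fetch it, y first.

>>> play_rows:
  plan: [0, -0.08, 0, 0, 1, 0, -0.16, 0, 0, 1, -0.02, -0.24, 0, 0, 1, -0.06, -0.31, 0, 0, 1, -0.1, -0.37, 0, 0, 1]

```text
clock: 24.23
eef_pos: [0.5944, 0.0536, 0.2114]
tcp_rot: [-0.001, -0.0, 1.0, -0.0]
wrist_force: [0.8, 0.7, 0.4]
opening: 0.0855
gripper_force: 0.0
```

>>> play_rows:
  plan: [-0.06, -0.06, 0, 0, 1, -0.111, -0.114, 0, 0, 1, -0.111, -0.114, 0, 0, 1, -0.111, -0.114, 0, 0, 1, -0.111, -0.114, 0, 0, 1]

```text
clock: 24.65
eef_pos: [0.6498, 0.0001, 0.2107]
tcp_rot: [-0.001, -0.001, 1.0, 0.0]
wrist_force: [-0.0, -0.2, 0.8]
opening: 0.0856
gripper_force: 0.0
```

>>> play_rows:
  plan: [0, -0.01, 0.04, 0, 1, 0, -0.01, 0.12, 0, 1, 0, -0.01, 0.2, 0, 1, 0, -0.01, 0.26, 0, 1, 0, -0.01, 0.288, 0, 1]

```text
clock: 25.07
eef_pos: [0.647, -0.0033, 0.0636]
tcp_rot: [-0.003, -0.002, 1.0, 0.0]
wrist_force: [-0.7, -0.9, 0.7]
opening: 0.0853
gripper_force: 0.0
```

>>> play_rows:
  plan: [0, 0, 0, 0, 1, 0, 0, 0, 0, 0.7, 0, 0, 0, 0, 0.5, 0, 0, 0, 0, 0.4, 0, 0, 0, 0, 0.4]

```text
clock: 25.48
eef_pos: [0.6525, -0.0051, 0.0714]
tcp_rot: [0.002, -0.001, 1.0, 0.0]
wrist_force: [0.3, 0.9, 6.7]
opening: 0.0592
gripper_force: 54.6
```

>>> play_rows:
  plan: [0, 0, 0, 0, 0.3, 0, 0, 0, 0, 0.3, 0, 0, -0.05, 0, 0.3, 0, 0, -0.1, 0, 0.3, 0, 0, -0.16, 0, 0.3]

```text
clock: 25.9
eef_pos: [0.65, -0.0056, 0.1494]
tcp_rot: [-0.0, -0.001, 1.0, -0.0]
wrist_force: [0.6, 0.9, -1.0]
opening: 0.0593
gripper_force: 54.6
```

>>> play_rows:
  plan: [0.035, 0.05, -0.04, 0, 0.3, 0.07, 0.12, -0.04, 0, 0.3, 0.1, 0.18, -0.04, 0, 0.3, 0.13, 0.24, -0.04, 0, 0.3, 0.16, 0.3, -0.04, 0, 0.3]

```text
clock: 26.32
eef_pos: [0.5698, 0.1457, 0.1699]
tcp_rot: [0.001, -0.001, 1.0, 0.0]
wrist_force: [-0.2, -0.2, -1.6]
opening: 0.0593
gripper_force: 54.6
```

>>> play_rows:
  plan: [0.035, 0.06, 0, 0, 0.3, 0.07, 0.12, 0, 0, 0.3, 0.1, 0.18, 0, 0, 0.3, 0.13, 0.24, 0, 0, 0.3, 0.15, 0.292, 0, 0, 0.3]

```text
clock: 26.73
eef_pos: [0.4938, 0.2927, 0.1698]
tcp_rot: [0.001, -0.001, 1.0, 0.001]
wrist_force: [0.3, 0.0, -1.4]
opening: 0.0591
gripper_force: 54.6
```

>>> play_rows:
  plan: [0, 0, 0, 0, 0.3, 0, 0, 0, 0, 0.3, 0, 0, 0.05, 0, 0.3, 0, 0, 0.1, 0, 0.3, 0, 0, 0.15, 0, 0.3]

```text
clock: 27.15
eef_pos: [0.4965, 0.2892, 0.0938]
tcp_rot: [0.001, 0.0, 1.0, 0.0]
wrist_force: [-1.2, 0.5, -1.7]
opening: 0.0593
gripper_force: 54.6
```

>>> play_rows:
  plan: [0, 0, 0.01, 0, 0.3, 0, 0, 0.02, 0, 0.3, 0, 0, 0.028, 0, 0.3, 0, 0, 0.034, 0, 0.3, 0, 0, 0.034, 0, 0.3]

```text
clock: 27.57
eef_pos: [0.4957, 0.2903, 0.077]
tcp_rot: [0.0, -0.0, 1.0, 0.0]
wrist_force: [-0.1, -0.7, -2.2]
opening: 0.0593
gripper_force: 54.6
```

>>> play_rows:
  plan: [0, 0, 0.003, 0, 0.3, 0, 0, 0.006, 0, 0.3, 0, 0, 0.01, 0, 0.3, 0, 0, 0.01, 0, 0.3, 0, 0, 0.01, 0, 0.3]

```text
clock: 27.98
eef_pos: [0.497, 0.2909, 0.0763]
tcp_rot: [0.002, -0.0, 1.0, 0.001]
wrist_force: [-10.0, -8.0, 34.8]
opening: 0.0598
gripper_force: 58.1
```

>>> play_rows:
  plan: [0, 0, -0.008, 0, 0.3, 0, 0, -0.008, 0, 0.3, 0, 0, -0.008, 0, 0.75, 0, 0, -0.008, 0, 0.85, 0, 0, -0.008, 0, 0.9]

```text
clock: 28.4
eef_pos: [0.495, 0.2903, 0.075]
tcp_rot: [-0.0, -0.001, 1.0, -0.0]
wrist_force: [-0.6, 0.3, -0.4]
opening: 0.0767
gripper_force: 0.0
```

>>> play_rows:
  plan: [0, 0, 0, 0, 0.95, 0, 0, -0.06, 0, 1, 0, 0, -0.14, 0, 1, 0, 0, -0.22, 0, 1, 0, 0, -0.28, 0, 1]

```text
clock: 28.82
eef_pos: [0.4956, 0.2904, 0.2184]
tcp_rot: [0.001, -0.001, 1.0, 0.001]
wrist_force: [1.3, -0.3, 0.6]
opening: 0.0857
gripper_force: 0.0
```

>>> play_rows:
  plan: [0, -0.08, 0, 0, 1, 0, -0.16, 0, 0, 1, 0, -0.24, 0, 0, 1, 0, -0.32, 0, 0, 1, 0, -0.4, 0, 0, 1]

```text
clock: 29.23
eef_pos: [0.495, 0.0884, 0.2153]
tcp_rot: [0.0, -0.001, 1.0, 0.0]
wrist_force: [1.2, 0.4, 0.1]
opening: 0.0854
gripper_force: 0.0
```

>>> play_rows:
  plan: [0, -0.08, 0, 0, 1, 0, -0.16, 0, 0, 1, 0, -0.24, 0, 0, 1, 0, -0.28, 0, 0, 1, 0, -0.28, 0, 0, 1]

```text
clock: 29.65
eef_pos: [0.4951, -0.0554, 0.2155]
tcp_rot: [0.0, 0.003, 1.0, -0.001]
wrist_force: [0.0, -0.7, -0.5]
opening: 0.0854
gripper_force: 0.0
```

```bash
python3 look.py hh; python3 - <<'E'
import cv2,numpy as np
t=cv2.imread('pics/hht.png');s=cv2.imread('pics/hhs.png')
c=np.zeros((560,800,3),np.uint8)
c[:280,:400]=cv2.resize(t[190:323,60:250],(400,280));c[:280,400:]=cv2.resize(t[150:290,340:540],(400,280))
c[280:,:400]=cv2.resize(s[120:260,320:520],(400,280));c[280:,400:]=cv2.resize(s[150:290,120:320],(400,280))
cv2.imwrite('pics/final.png',c)
E
```

```text
tcp [ 0.4951 -0.0554  0.2155] 0.08543071674318942 29.65
t blue [([334, 59, 8, 18, 89], [337.8, 67.6]), ([284, 61, 10, 7, 41], [289.0, 63.9]), ([284, 67, 10, 10, 53], [288.7, 72.8]), ([287, 79, 7, 8, 42], [290.0, 82.4]), ([335, 78, 7, 8, 44], [338.2, 81.2]), ([405, 230, 18, 14, 181], [413.1, 236.1])]
s blue [([169, 14, 21, 27, 392], [179.2, 28.3]), ([170, 182, 14, 20, 127], [176.3, 192.8]), ([256, 287, 44, 7, 248], [277.4, 289.7]), ([248, 331, 11, 16, 59], [252.2, 339.2]), ([299, 332, 10, 16, 48], [303.4, 339.9])]
-0.1665 t [131.75243385 231.21802244] s [682.30975845 180.72676234]
-0.0765 t [132.2817187  233.01774889] s [680.63510132 143.10279863]
```

View pics/final.png

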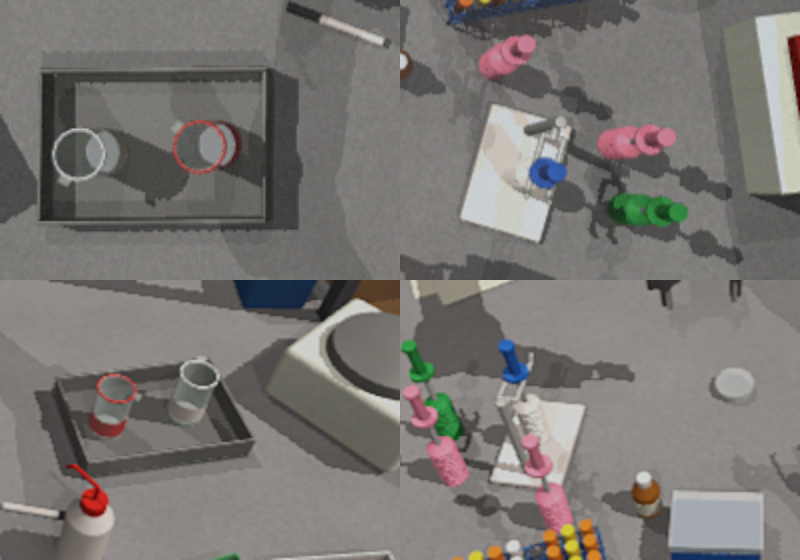

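The final view shows the brush on its hook (413,236 in the top image) and both beakers in the tray. I'll check numerically that they are upright.

```bash
python3 - <<'E'
from h import *
t=shot('top');s=shot('scene')
f=400/190;g=2.
for n,r,b,rs,bs in(('white',(78,155),(103,150),(199,95),(188,131)),('red',(200,146),(217,146),(116,109),(108,146))):
    P=lambda p:(60+p[0]/f,190+p[1]/(280/133));S=lambda p:(320+p[0]/2,120+p[1]/2)
    print(n,'top cam rim',plane(t,*P(r),.105)[:2].round(3),'base',plane(t,*P(b),.012)[:2].round(3),'scene rim',plane(s,*S(rs),.105)[:2].round(3),'base',plane(s,*S(bs),.012)[:2].round(3))
E
```

```text
white top cam rim [0.488 0.433] base [0.491 0.437] scene rim [0.493 0.43 ] base [0.49  0.439]
red top cam rim [0.495 0.291] base [0.493 0.294] scene rim [0.498 0.289] base [0.497 0.295]
```

```bash
python3 -c "
from bench import bot
print(bot.sign_off())"
```

```text
the job is handed in; nothing more can be done
None
```

I handed the job in with the white and then the red beaker brushed, two presses on the floor each (no yellow beaker was present). The brush is back on its hook and both beakers stand upright in the tray; the judging result was not shown.

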